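# Touch the matching radius leaf to the rounded corner

## Robot

A 6-joint arm with a two-finger parallel gripper is mounted at the origin on a cart in front of the work surface, level with it; the furniture and walls round the work are solid. World frame = base frame: x ahead of the robot, y to its left, z up, the work surface at z = 0. Lengths are in m, angles in rad, forces in N, time in s.
With the tool pointing down it reaches from about 0.35 to 0.775 m from the base axis. Payload 7.3 kg.
Tool frame: the origin (TCP) lies at the centre of the arm's flange, where the gripper is bolted on; the fingertips stand 178 mm ahead of it and the grasp point (between the pads) lies 159 mm ahead of it; x points along the fingers, y is the direction in which the jaws open and shut, and the axes are right-handed (so a half turn about x gives the same grasp; the last joint's range is limited). The gripper opens to 92 mm and grips with 3 to 60 N. Pads are 19 mm wide; open, the fingers measure 130 mm over their backs; the gripper's body (75 mm by 190 mm) begins 47 mm behind the grasp point.
Start: joints at [1.025, 0.342, 1.524, -0, 1.275, -0.146], TCP at [0.204, 0.484, 0.405] pointing down, gripper open.
Joint ranges: [-2.53, 2.53], [-0.77, 2.02], [0.04, 2.7], [-1, 4.14], [0.28, 2.66], [-3.11, 3.11]. Speed limits (rad/s): [2.57, 2.57, 3.14, 3.14, 3.14, 3.14].

## Interface

Orientations are given as [roll, pitch, yaw] about the fixed x, y, z axes, in that order (R = Rz(yaw) Ry(pitch) Rx(roll)).
In Python, from cell import readout, cams, workorder gives the robot as it stands.
- The arm moves only by the shell command python3 -m inch 'ROWS' [FORCE]. ROWS is text: rows parted by semicolons, each of 5 numbers parted by spaces: the shift along the world's x, y, z in mm, then the turn about the world's z in rad, then the opening, from 0 (shut) to 1 (fully open). A call has 1 to 8 rows; each row shifts and turns the commanded pose from where the row before left it; what a row does not reach is not made up. A row lasts 1/12 s, in which the tool goes at most 41.7 mm and 7.16 degrees, less where a joint would pass 70% of its speed; a pose out of reach is approached as far as the arm can. A call is refused whole if a number of a shift passes 41.7 or a number of a turn 0.125, either way. A call with a gripper value outside its range is refused whole. The fingers move at their own pace and stop on an object; FORCE is the grip in N (left out, the last holds). Time passes only in rows, so rows that do not move let the fingers close. It gives the time, the measured TCP pose, the force and the opening at its end, in the units of the state.
- readout.observe(): the state, without advancing time (a new reading comes with each control period).
- cams.read_camera(name): name is "scene" or "top"; returns a dict with "color" (384x512x3 uint8, red, green, blue), "fx", "fy", "cx", "cy" (pixels), "dist_coeffs" ([k1, k2, p1, p2, k3] as OpenCV has them; the pictures are not rectified), "world_to_cam" (4x4, takes a point from world to camera coordinates). Camera axes: x right, y down, z forward; pixel columns grow to the right and rows downward; lengths in m; the calibration is good to about 2 mm. A picture is of the moment at which its call begins. There is no depth.
- workorder.hand_in(): hands the job in, once; it reports no verdict.
The state is a dict: "time": time; "qpos": joint angles; "qvel": joint speeds; "joint_efforts": joint torques, N m; "tool_pos": TCP position; "tool_rot": TCP orientation; "contact_force": force on the tool from outside, world axes, zero at the start; "torque": the same for the moment, N m; "opening": finger opening in m.
Only numpy, scipy, OpenCV 4.12 (cv2) and the standard library are available. Lean on these libraries where they do the work, as an engineer would, in place of code of your own. Each camera call takes 0.05 s, during which the arm holds its last target.

## Task

Check the big rounded corner of the aluminium base on the desk with the radius leaves: of the three steel leaves take the one whose hollow front edge has the same radius as that corner, and, with it lying flat on the desk, touch its hollow fully home against the corner, squarely centred on it so that there is no gap and it cannot rock. Let go and leave it seated there; leave the other two leaves where they lie.

Things in the scene. Friction and masses are not known exactly. Their poses are not given: they have to be found in the camera images.
- work: Fixed aluminium base, 110 x 110 mm square, 25 mm high, low round boss on top (to 33 mm). One upright corner is rounded, radius 40 mm, a quarter circle; the others are nearly sharp. Origin: at desk level under the centre of that arc. -x points from it out through the middle of the rounded corner (roughly towards the robot), surface 40 mm out; flat sides run back at 45 degrees either side.
- leaf_wide_grip (a point): Steel leaf flat on the desk, 76 wide (y) x 68 long (x) x 8 mm, 0.15 kg, front edge with a wide shallow hollow, radius 40 mm (56 across, 11 deep). Upright rib on top: 36 long (x), 14 thick (y), top 48 mm up; pinch it across y. Point: mid-rib, 30 mm above the desk; +x points to the curved front edge. Along +x from it: hollow's bottom 22 mm, its centre of curvature 62 mm (seated: over the base's origin, +x along the base's +x).
- leaf_narrow_grip (a point): Steel leaf flat on the desk, 76 wide (y) x 68 long (x) x 8 mm, front edge with a narrow hollow, radius 20 mm (35 across, 10 deep), bottom 22 mm ahead of the point. Upright rib on top: 36 long (x), 14 thick (y), top 48 mm up; pinch it across y. Point: mid-rib, 30 mm above the desk; +x points to the curved front edge.
- leaf_round_grip (a point): Steel leaf flat on the desk, 76 wide (y) x 68 long (x) x 8 mm, front edge not hollow but bulging, radius 40 mm (56 across, 11 out), tip 33 mm ahead of the point. Upright rib on top: 36 long (x), 14 thick (y), top 48 mm up; pinch it across y. Point: mid-rib, 30 mm above the desk; +x points to the curved front edge.

How it is judged:
On the way:
1. the leaf with the 40 mm hollow is touched to the base's rounded corner, pressing on it with over 1 N, centred and flat on the desk (contact force between leaf_wide and work above 1 N and x of work in the frame of leaf_wide_grip between 0.055 and 0.069 m and y of work in the frame of leaf_wide_grip between -0.008 and 0.008 m and angle between the x axis of leaf_wide_grip and the x axis of work, either way round below 0.2 rad and angle between leaf_wide_grip's own z axis and vertical below 0.08 rad and height (world z) of leaf_wide_grip below 0.036 m), for 0.02 s.
At the end, for the whole second after the job is handed in: The leaf with the 40 mm hollow lies flat on the desk against the rounded corner: its hollow's centre of curvature within about 7 mm of the corner's centre lengthwise and 8 mm sideways, its x axis within 0.2 rad (11 degrees) of the base's (x of work in the frame of leaf_wide_grip between 0.055 and 0.069 m and y of work in the frame of leaf_wide_grip between -0.008 and 0.008 m and angle between the x axis of leaf_wide_grip and the x axis of work, either way round below 0.2 rad and angle between leaf_wide_grip's own z axis and vertical below 0.08 rad and height (world z) of leaf_wide_grip below 0.036 m); the robot touches nothing.
It fails at once if one of the two other leaves is shifted by more than 30 mm (distance of any of leaf_narrow_grip, leaf_round_grip from where it was at the start of the episode above 0.03 m).
It also fails if it takes over 45 s, if anything falls off the work surface, if the arm or the gripper's body presses on something with over 40 N, if the wrist force passes 120 N, or if a joint passes its speed limit or range.

## Working session

There is one attempt and no reset: what is moved stays moved. The work goes in short steps, Python scripts to look and compute and a shell command to move; the robot and the scene stay as the last step left them, time stands still between calls to the robot, and variables do not carry over. Pictures are saved under pics/ and viewed, and the job is handed in when it is done.

```bash
mkdir -p pics
cat > h.py <<'E'
import numpy as np,cv2
from cell import readout,cams,workorder
def snap(n,f):
    c=cams.read_camera(n); cv2.imwrite(f,c["color"][:,:,::-1]); np.savez(f[:-4]+".npz",**{k:np.array(v) for k,v in c.items()}); return c
def ray(c,uv,z):
    K=np.array([[c["fx"],0,c["cx"]],[0,c["fy"],c["cy"]],[0,0,1]],float)
    p=cv2.undistortPoints(np.array(uv,float).reshape(-1,1,2),K,np.array(c["dist_coeffs"],float)).reshape(-1,2)
    T=np.array(c["world_to_cam"]);R=T[:3,:3];o=-R.T@T[:3,3]
    d=np.c_[p,np.ones(len(p))]@R
    return o+d*((z-o[2])/d[:,2])[:,None]
E
python3 - <<'E'
from h import *
for n in("scene","top"):
    c=snap(n,f"pics/{n}0.png")
s=readout.observe();print(s["time"],s["tool_pos"],s["tool_rot"],s["contact_force"],s["opening"])
E
```

```text
0.1 [0.2042602  0.48350375 0.40412657] [-1.71561505  1.56941573 -2.11541769] [-0.18715464  0.69619657 -0.37767846] 0.09209063919056204
```

View pics/top0.png

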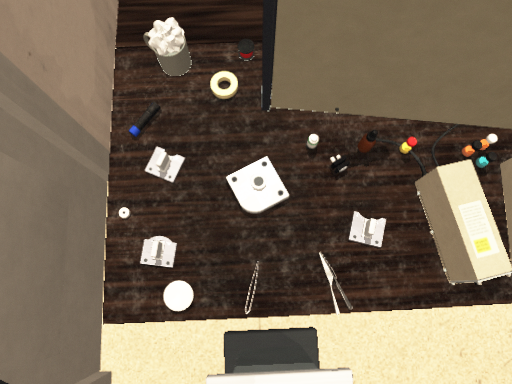

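View pics/scene0.png

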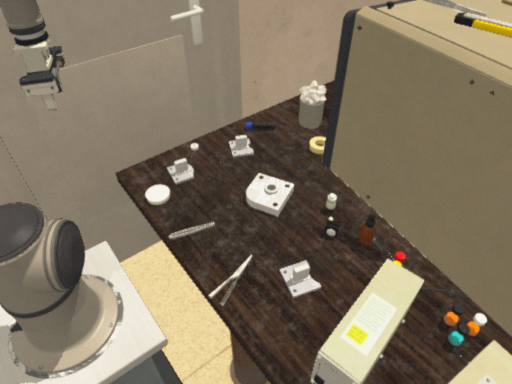

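Run:
```python
import cv2,numpy as np
i=cv2.imread('pics/top0.png')
f=lambda x,y,s=56:cv2.resize(i[y-s//2:y+s//2,x-s//2:x+s//2],(390,290+100),interpolation=cv2.INTER_CUBIC)[:390]
g=np.vstack([np.hstack([f(165,165),f(158,252)]),np.hstack([f(367,230),f(258,185,76)])])
cv2.imwrite('pics/crop.png',cv2.resize(g,(600,600)))
```

```text
(no output)
```

View pics/crop.png

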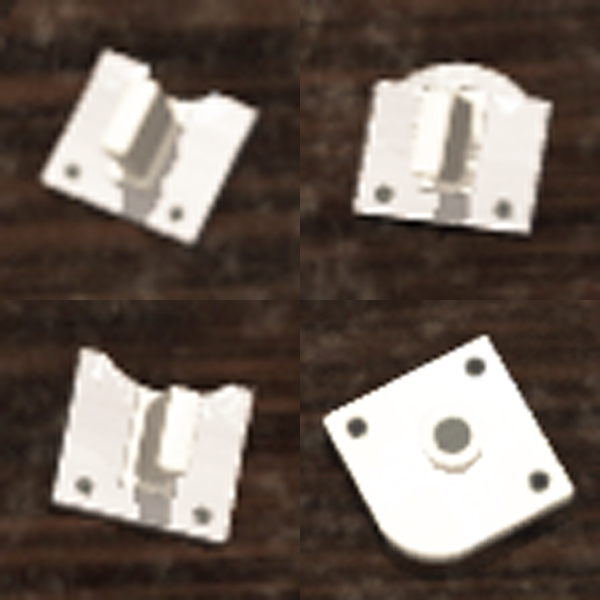

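```bash
python3 - <<'E'
from h import *
c=dict(np.load('pics/top0.npz'))
T=c["world_to_cam"];print("cam",-T[:3,:3].T@T[:3,3])
im=c["color"]
for nm,(x,y,s,z) in dict(wide=(367,230,27,.008),narrow=(165,165,26,.008),rnd=(158,252,24,.008),base=(258,185,38,.025)).items():
    K=8
    sub=cv2.resize(im[y-s:y+s,x-s:x+s],None,fx=K,fy=K,interpolation=cv2.INTER_CUBIC)
    m=(sub.min(2)>105).astype(np.uint8)
    m=cv2.morphologyEx(m,cv2.MORPH_CLOSE,np.ones((25,25)))
    cs,_=cv2.findContours(m,cv2.RETR_EXTERNAL,cv2.CHAIN_APPROX_NONE)
    k=max(cs,key=cv2.contourArea)[:,0].astype(float)
    uv=(k+.5)/K-.5+[x-s,y-s]
    P=ray(c,uv,z)[:,:2]
    np.save(f'pics/{nm}.npy',P)
    r=cv2.minAreaRect((P*1000).astype(np.float32)); print(nm,r,)
    a=cv2.approxPolyDP((P*1000).astype(np.float32),3.5,True)[:,0];print(np.round(a).tolist())
    cv2.drawContours(sub,[k.astype(int)],-1,(255,0,0),1)
    cv2.imwrite(f'pics/c_{nm}.png',sub[:,:,::-1])
E
python3 -c "
import cv2,numpy as np
cv2.imwrite('pics/cc.png',np.hstack([cv2.resize(cv2.imread(f'pics/c_{n}.png'),(400,400)) for n in('wide','base')]))"
```

```text
cam [0.33854448 0.03447656 0.89532517]
wide ((454.1026306152344, -224.56179809570312), (78.22332763671875, 70.4446792602539), 73.0257568359375)
[[498.0, -198.0], [433.0, -178.0], [411.0, -250.0], [475.0, -270.0], [478.0, -226.0], [495.0, -208.0]]
narrow ((634.8995361328125, 248.2336883544922), (79.17766571044922, 69.92994689941406), 64.59246826171875)
[[681.0, 268.0], [621.0, 297.0], [588.0, 228.0], [649.0, 199.0], [659.0, 218.0], [658.0, 243.0], [674.0, 250.0]]
rnd ((426.92254638671875, 260.0192565917969), (78.30846405029297, 69.12574005126953), 80.51343536376953)
[[453.0, 295.0], [399.0, 302.0], [388.0, 228.0], [443.0, 219.0], [461.0, 252.0]]
base ((564.2979736328125, 26.27562713623047), (114.1832275390625, 113.3570556640625), 25.50456428527832)
[[638.0, 0.0], [590.0, 100.0], [520.0, 68.0], [503.0, 45.0], [503.0, 24.0], [538.0, -46.0]]
```

View pics/cc.png

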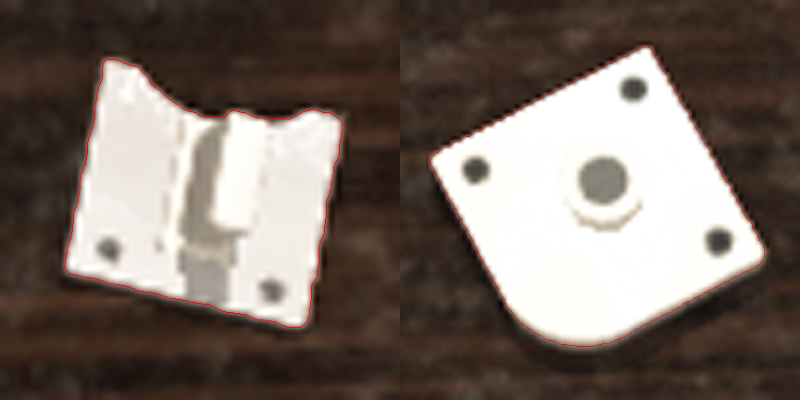

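```bash
python3 - <<'E'
from h import *
from scipy.spatial.transform import Rotation as R
s=readout.observe();r=s["tool_rot"];M=R.from_euler('xyz',r).as_matrix();print(M.round(3))
print("tool y az",np.arctan2(M[1,1],M[0,1]),"grasp",np.array(s["tool_pos"])+M[:,0]*.159)
c=dict(np.load('pics/top0.npz'))
for z in(0,.06,.1): print(z,(ray(c,[[417,180],[440,280],[447,284],[470,160]],z)[:,:2]*1000).round().tolist())
P=np.load('pics/base.npy')*1000
A,B,C=np.array([[638,0],[590,100],[538,-46.]])
for a,b in((A,B),(A,C),(B,np.array([520,68])),(C,np.array([503,24]))):
    d=(b-a)/np.linalg.norm(b-a);n=np.array([-d[1],d[0]]);t=(P-a)@d;L=np.linalg.norm(b-a)
    q=P[(abs((P-a)@n)<4)&(t>.1*L)&(t<.85*L)]
    v=cv2.fitLine(q.astype(np.float32),cv2.DIST_HUBER,0,.01,.01).ravel();print("line deg",np.degrees(np.arctan2(v[1],v[0])).round(2),v[2:],"offset from n", )
W=np.load('pics/wide.npy')*1000
for a,b in(([433,-178],[411,-250]),([433,-178],[498,-198]),([411,-250],[475,-270])):
    a=np.array(a,float);b=np.array(b,float);d=(b-a)/np.linalg.norm(b-a);n=np.array([-d[1],d[0]]);t=(W-a)@d;L=np.linalg.norm(b-a)
    q=W[(abs((W-a)@n)<4)&(t>.1*L)&(t<.9*L)]
    v=cv2.fitLine(q.astype(np.float32),cv2.DIST_HUBER,0,.01,.01).ravel();print("wide deg",np.degrees(np.arctan2(v[1],v[0])).round(2),v[2:])
E
python3 -c "
import cv2
i=cv2.imread('pics/scene0.png');cv2.imwrite('pics/s.png',cv2.resize(i[150:384,230:512],(790,590),interpolation=cv2.INTER_CUBIC))"
```

```text
[[-0.001  0.389  0.921]
 [-0.001  0.921 -0.389]
 [-1.    -0.001 -0.   ]]
tool y az 1.1709938255203527 grasp [0.20414647 0.483316   0.24512672]
0 [[567.0, -362.0], [329.0, -382.0], [319.0, -397.0], [612.0, -502.0]]
0.06 [[552.0, -335.0], [329.0, -354.0], [320.0, -368.0], [594.0, -466.0]]
0.1 [[542.0, -318.0], [330.0, -335.0], [321.0, -349.0], [582.0, -442.0]]
line deg -64.65 [617.1079  46.54  ] offset from n
line deg 25.28 [584.8608   -25.891989] offset from n
line deg 25.68 [555.58746  84.43788] offset from n
line deg -64.41 [520.4032   -13.171447] offset from n
wide deg 73.5 [ 421.19904 -213.70847]
wide deg -16.46 [ 467.64127 -188.32672]
wide deg -16.75 [ 443.8651  -261.58142]
```

View pics/s.png

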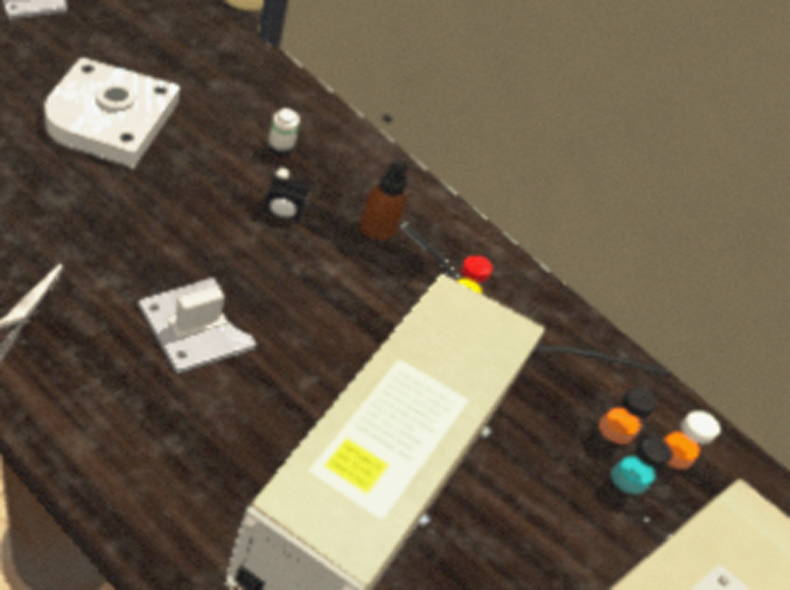

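```bash
python3 -m inch '30 -28 0 0.0137 1; 30 -28 0 0.0137 1; 30 -28 0 0.0137 1; 30 -28 0 0.0137 1; 30 -28 0 0.0137 1; 30 -28 0 0.0137 1; 30 -28 0 0.0137 1; 30 -28 0 0.0137 1'; python3 -m inch '0 -40 0 0 1; 0 -40 0 0 1; 0 -40 0 0 1; 0 -40 0 0 1; 0 -40 0 0 1; 0 -40 0 0 1; 0 -40 0 0 1; 0 -40 0 0 1';python3 -m inch '0 -40 0 0 1; 0 -40 0 0 1; 0 -40 0 0 1; 0 0 0 0 1; 0 0 0 0 1'
```

```text
time: 0.77
tool_pos: [0.4454, 0.2579, 0.4045]
tool_rot: [-2.752, 1.57, -3.042]
contact_force: [1.2, 0.9, -0.5]
opening: 0.0916
time: 1.43
tool_pos: [0.4438, -0.0622, 0.4046]
tool_rot: [2.556, 1.57, 2.266]
contact_force: [0.7, -0.8, -0.0]
opening: 0.0916
time: 1.85
tool_pos: [0.444, -0.1822, 0.4041]
tool_rot: [2.721, 1.569, 2.426]
contact_force: [-0.4, 0.6, 0.3]
opening: 0.0918
```

```bash
python3 -m inch '5 -21 0 0 1; 6 -22 0 0 1; 0 0 -40 0 1; 0 0 -40 0 1; 0 0 -30 0 1; 0 0 0 0 1; 0 0 0 0 1'
python3 - <<'E'
from h import *
from scipy.spatial.transform import Rotation as R
s=readout.observe();M=R.from_euler('xyz',s["tool_rot"]).as_matrix();print("y az",np.arctan2(M[1,1],M[0,1]),"grasp",np.array(s["tool_pos"])+M[:,0]*.159)
a=snap("scene","pics/s1.png")
cv2.imwrite('pics/s1c.png',cv2.resize(a["color"][150:384,200:482,::-1],(790,590),interpolation=cv2.INTER_CUBIC))
E
```

```text
time: 2.43
tool_pos: [0.4554, -0.222, 0.2942]
tool_rot: [2.737, 1.567, 2.448]
contact_force: [0.5, -0.8, 0.5]
opening: 0.0917
y az 1.2821491449833036 grasp [ 0.45495466 -0.22166179  0.1351695 ]
```

View pics/s1c.png

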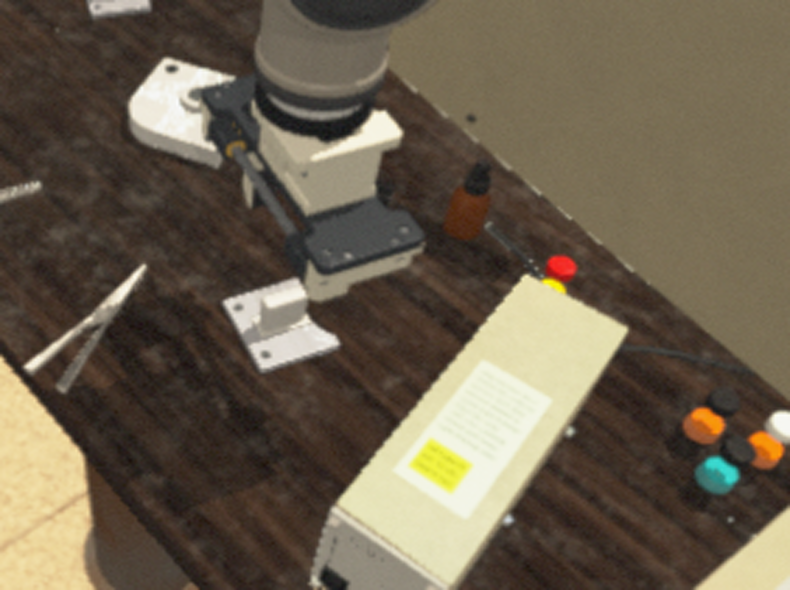

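The gripper hangs over the wide leaf, fingers straddling it, and is clear of the box (crop, around (360,240)). I'll go down.

```bash
python3 -m inch '0 -3 -30 0 1; 0 0 -25 0 1; 0 0 -20 0 1; 0 0 -15 0 1; 0 0 -8 0 1; 0 0 -5 0 1; 0 0 0 0 1; 0 0 0 0 1' && python3 -m inch '0 0 0 0 0.5; 0 0 0 0 0.3; 0 0 0 0 0.1; 0 0 0 0 0; 0 0 0 0 0; 0 0 0 0 0; 0 0 0 0 0; 0 0 0 0 0' 25
```

```text
time: 3.15
tool_pos: [0.4559, -0.2266, 0.1931]
tool_rot: [-0.28, 1.569, -0.57]
contact_force: [0.3, -0.4, 0.1]
opening: 0.0918
time: 3.82
tool_pos: [0.4553, -0.2264, 0.1917]
tool_rot: [2.155, 1.571, 1.865]
contact_force: [-0.1, -0.4, -0.2]
opening: 0.0427
```

```bash
python3 -m inch '0 0 0 0 0; 0 0 0 0 0; 0 0 0 0 0; 0 0 0 0 0; 0 0 0 0 0; 0 0 0 0 0; 0 0 0 0 0; 0 0 0 0 0' 25;  python3 -m inch '0 0 0 0 0; 0 0 0 0 0; 0 0 0 0 0; 0 0 0 0 0; 0 0 0 0 0; 0 0 0 0 0'
```

```text
time: 4.48
tool_pos: [0.4553, -0.2263, 0.1917]
tool_rot: [2.12, 1.571, 1.83]
contact_force: [0.7, 0.9, -0.2]
opening: 0.0137
time: 4.98
tool_pos: [0.4553, -0.2264, 0.1917]
tool_rot: [2.252, 1.571, 1.962]
contact_force: [-0.3, 1.1, -0.7]
opening: 0.0138
```

```bash
python3 -m inch '0 0 10 0 0; 0 0 25 0 0; 0 0 5 0 0; 0 0 0 0 0';  python3 -m inch '0 20 0 -0.007 0; 1 36 0 -0.007 0; 1 40 0 -0.007 0; 1 40 0 -0.007 0; 1 40 0 -0.007 0; 1 40 0 -0.007 0; 1 37 0 -0.008 0; 1 36 0 0 0'; python3 -m inch '0 0 0 0 0; 0 0 0 0 0'
python3 - <<'E'
from h import *
from scipy.spatial.transform import Rotation as R
s=readout.observe();M=R.from_euler('xyz',s["tool_rot"]).as_matrix();print("y az",np.arctan2(M[1,1],M[0,1]),"grasp",np.array(s["tool_pos"])+M[:,0]*.159,s["contact_force"])
for n in("scene","top"):
  a=snap(n,f"pics/{n}2.png")
  x,y=(190,120) if n=="scene" else (180,130)
  cv2.imwrite(f'pics/{n}2c.png',cv2.resize(a["color"][y:y+150,x:x+200,::-1],(800,600),interpolation=cv2.INTER_CUBIC))
E
```

```text
time: 5.32
tool_pos: [0.4559, -0.2268, 0.2337]
tool_rot: [-0.322, 1.566, -0.612]
contact_force: [-0.8, 0.3, -0.5]
opening: 0.0136
time: 5.98
tool_pos: [0.4617, 0.0646, 0.2312]
tool_rot: [-2.924, 1.57, 3.019]
contact_force: [1.0, -0.3, -1.2]
opening: 0.014
time: 6.15
tool_pos: [0.4619, 0.0644, 0.2311]
tool_rot: [-2.806, 1.57, 3.141]
contact_force: [-0.6, -0.4, -1.7]
opening: 0.0139
y az 1.234940156062431 grasp [0.46172716 0.06441997 0.07213919] [-0.56474009 -0.38642215 -1.65708864]
```

View pics/scene2c.png

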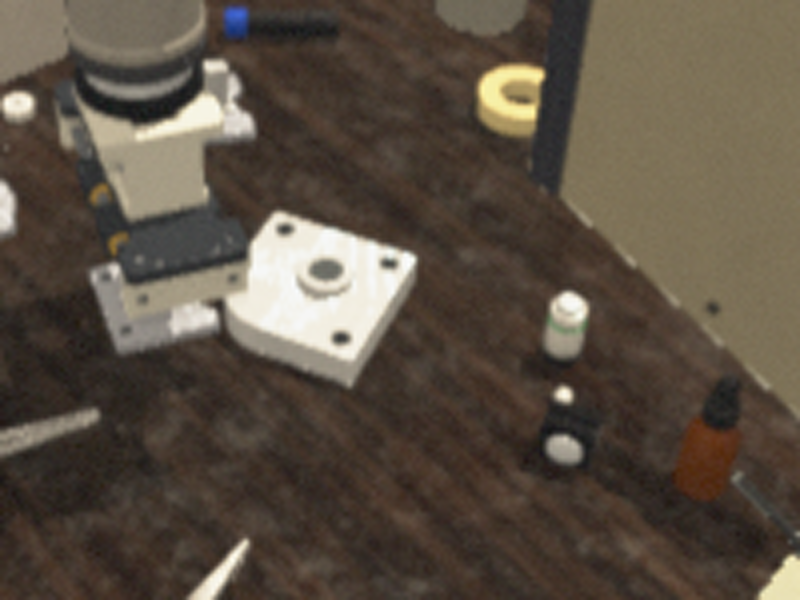

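View pics/top2c.png

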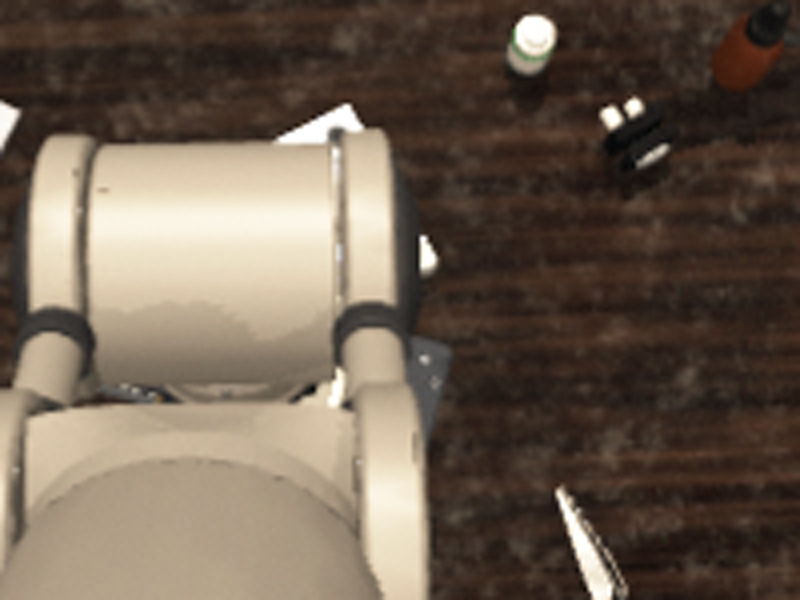

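```bash
python3 -m inch '-0.5 -1.5 -15 -0.004 0; 0 0 -12 0 0; 0 0 -8 0 0; 0 0 -3 0 0; 0 0 -1.5 0 0; 0 0 0 0 0; 0 0 0 0 0'
```

```text
time: 6.83
tool_pos: [0.4621, 0.0608, 0.1926]
tool_rot: [0.429, 1.57, 0.084]
contact_force: [-0.1, -0.1, -0.8]
opening: 0.0139
```

```bash
python3 -m inch '0 0 -1 0 0; 5 -1 0 0 0; 5 -2 0 0 0; 5 -2 0 0 0; 3 -1 0 0 0; 0 0 0 0 0; 0 0 0 0 0'; python3 -m inch '1 -0.3 0 0 0; 1 -0.3 0 0 0; 0 0 0 0 0'; python3 -m inch '1 -0.3 0 0 0; 1 -0.3 0 0 0; 0 0 0 0 0'
```

```text
time: 7.42
tool_pos: [0.4801, 0.0551, 0.1917]
tool_rot: [0.511, 1.57, 0.167]
contact_force: [-2.8, 0.7, 4.8]
opening: 0.0136
time: 7.67
tool_pos: [0.4809, 0.0549, 0.1917]
tool_rot: [-3.037, 1.567, 2.902]
contact_force: [-8.6, 2.3, 12.1]
opening: 0.0137
time: 7.92
tool_pos: [0.4834, 0.0541, 0.1917]
tool_rot: [-3.061, 1.569, 2.878]
contact_force: [-6.0, 1.9, 8.9]
opening: 0.0139
```

```bash
python3 -m inch '0 0 0.4 0 0; 0 0 0 0 0; 0 0 0 0 0'; python3 -m inch '1 -0.3 0 0 0; 1 -0.3 0 0 0; 0 0 0 0 0;  0 0 0 0 0'; python3 -m inch '1 -0.3 0 0 0; 0 0 0 0 0;  0 0 0 0 0'
```

```text
time: 8.17
tool_pos: [0.4842, 0.0539, 0.1917]
tool_rot: [0.381, 1.57, 0.037]
contact_force: [0.5, 0.1, 0.3]
opening: 0.0134
time: 8.5
tool_pos: [0.485, 0.0537, 0.1917]
tool_rot: [-3.042, 1.568, 2.897]
contact_force: [-6.0, 3.0, 7.8]
opening: 0.0139
time: 8.75
tool_pos: [0.4854, 0.0536, 0.1918]
tool_rot: [-3.011, 1.566, 2.928]
contact_force: [-8.7, 4.1, 11.7]
opening: 0.0137
```

```bash
python3 -m inch '1 -0.3 0 0 0; 0 0 0 0 0;  0 0 0 0 0'; python3 -m inch '1 -0.3 0 0 0; 0 0 0 0 0;  0 0 0 0 0';python3 -m inch '1 -0.3 0 0 0; 0 0 0 0 0;  0 0 0 0 0'
python3 - <<'E'
from h import *
from scipy.spatial.transform import Rotation as R
s=readout.observe();M=R.from_euler('xyz',s["tool_rot"]).as_matrix();print("y az",np.arctan2(M[1,1],M[0,1]),"grasp",np.array(s["tool_pos"])+M[:,0]*.159,s["contact_force"])
a=snap("scene","pics/scene3.png")
cv2.imwrite('pics/scene3c.png',cv2.resize(a["color"][160:235,205:305,::-1],(800,600),interpolation=cv2.INTER_CUBIC))
E
```

```text
time: 9.0
tool_pos: [0.4858, 0.0535, 0.1918]
tool_rot: [-2.999, 1.564, 2.94]
contact_force: [-11.7, 4.0, 14.1]
opening: 0.0139
time: 9.25
tool_pos: [0.4862, 0.0534, 0.1919]
tool_rot: [-2.993, 1.562, 2.946]
contact_force: [-14.9, 6.1, 17.2]
opening: 0.014
time: 9.5
tool_pos: [0.4866, 0.0533, 0.1919]
tool_rot: [-2.986, 1.56, 2.953]
contact_force: [-16.9, 7.4, 22.3]
opening: 0.0141
y az 1.2268559446860314 grasp [0.48494413 0.0535696  0.0328863 ] [-16.9097944    7.41275042  22.32542181]
```

View pics/scene3c.png

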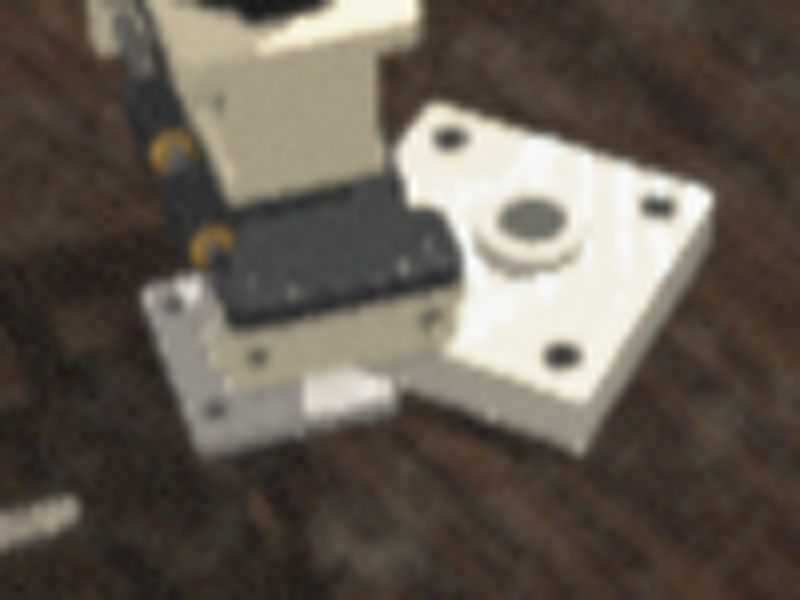

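```bash
python3 -m inch '-1 0.3 0 0 0; -1 0.3 0 0 0; -1 0.3 0 0 0;  0 0 0 0 0; 0 0 0 0 0'; python3 -m inch '0 0 0 0 0.15;0 0 0 0 0.25;0 0 0 0 0.35;0 0 0 0 0.4; 0 0 0 0 0.4; 0 0 0 0 0.4;0 0 0 0 0.4;0 0 0 0 0.4'
```

```text
time: 9.97
tool_pos: [0.4854, 0.0535, 0.1918]
tool_rot: [-2.997, 1.566, 2.943]
contact_force: [-8.7, 3.9, 10.2]
opening: 0.0139
time: 10.63
tool_pos: [0.4869, 0.053, 0.1916]
tool_rot: [1.027, 1.571, 0.683]
contact_force: [0.3, 0.3, 0.5]
opening: 0.0365
```

Released. I'll rise, move away towards −y, and look.

```bash
python3 -m inch '0 0 10 0 0.4;0 0 20 0 0.4;0 0 40 0 0.4;0 0 40 0 0.4; 0 0 40 0 0.4; 0 0 40 0 0.4;0 0 0 0 0.4'; python3 -m inch '-10 -40 0 0 0.4;-10 -40 0 0 0.4;-10 -40 0 0 0.4;-10 -40 0 0 0.4;0 -40 0 0 0.4;0 -40 0 0 0.4;0 -40 0 0 0.4;0 0 0 0 0.4'
python3 - <<'E'
from h import *
c=snap("top","pics/top4.png")
cv2.imwrite('pics/top4c.png',cv2.resize(c["color"][135:270,140:320,::-1],(800,600),interpolation=cv2.INTER_CUBIC))
a=snap("scene","pics/scene4.png")
cv2.imwrite('pics/scene4c.png',cv2.resize(a["color"][150:240,195:315,::-1],(800,600),interpolation=cv2.INTER_CUBIC))
E
```

```text
time: 11.22
tool_pos: [0.4878, 0.0531, 0.3902]
tool_rot: [0.299, 1.556, -0.045]
contact_force: [2.3, -0.4, 0.7]
opening: 0.0369
time: 11.88
tool_pos: [0.4463, -0.2328, 0.3821]
tool_rot: [-0.846, 1.567, -1.195]
contact_force: [-0.5, -0.8, 0.3]
opening: 0.0364
```

View pics/top4c.png

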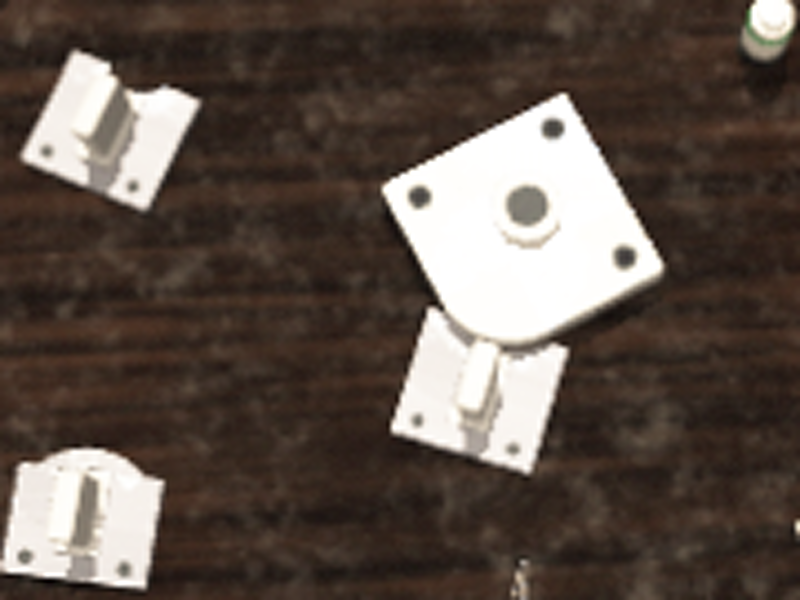

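View pics/scene4c.png

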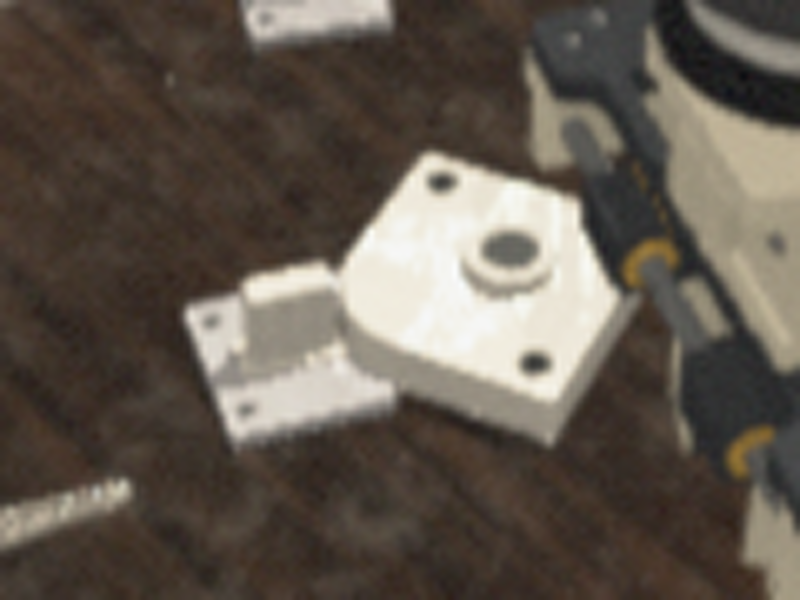

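The leaf sits flat against the rounded corner, with its plate corners at about (390,433), (530,473), (568,347) and (432,308) in the top crop. The other two leaves are undisturbed. Next is a numeric check.

Run:
```python
from h import *
c=dict(np.load('pics/top4.npz'))
q=np.array([[390,433],[530,473],[568,347],[432,308]],float)/(800/180)-.5+[140,135]
P=ray(c,q,.008)[:,:2]*1000;print(P.round(1))
u=((P[2]-P[1])+(P[3]-P[0]));u/=np.linalg.norm(u);w=P[0]-P[1];w/=np.linalg.norm(w)
print("yaw",np.degrees(np.arctan2(u[1],u[0])),np.degrees(np.arctan2(w[1],w[0]))-90)
g=P.mean(0)+u; d=np.array([544.1,33.5])-g; print("grip",g,"work in leaf",d@u,d@[-u[1],u[0]])
```

```text
[[461.9 100.4]
 [437.7  28.5]
 [503.    5.3]
 [527.4  76.2]]
yaw -19.883999480286754 -18.603074747240726
grip [483.4490021   52.25599505] work in leaf 63.41440801368354 2.9906108262648483
```

```bash
python3 -c "
from cell import workorder;print(workorder.hand_in())"
```

```text
the job is handed in; nothing more can be done
None
```

I picked the right-hand leaf: its hollow has shoulders about 10 mm wide, which matches the 40 mm radius. I set it flat on the desk, pushed it home against the rounded corner, let go, moved the arm clear and handed in at about 12 s of the 45 s.

**Contact:** The leaf met a firm stop within about 1 mm of where I expected it to seat. The wrist read roughly 18 N horizontally, pointing within about 4° of the corner's axis. It also read about 22 N upward, so the leaf was pressed on the desk at the same time.

**Final position:** In the last picture the corner's centre is about 63.4 mm ahead of the grip point (ideal 62) and about 3 mm to the side (ideal 0). The angle is within about 1° of the base. All of this is inside the limits.

**Disagreement:** The picture shows about 3 mm of sideways offset, while the gripper position when pressed suggested about 1 mm or less. I put that down to my reading the plate corners by eye and to the calibration, and did not look into it further. I judged the fit only at picture resolution, so a gap of a millimetre or two would not show.

**Other leaves:** They look unmoved in the last picture.

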